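Advance the tally wheel by clicks and load the count

TASK

On the two-wheel tally counter, flick the thumbwheel next to the push key away from you with a fingertip, click by click, until its wide lug stands in line with the pointers on its two sides, and do not let it run on past them; then press the key fully down and let it come up again. Do not click the other wheel round, and leave the things lying on the table where they are.

Things in the scene. Friction and masses are not known exactly. Their poses are not given: they have to be found in the camera images.
- tally_wheel (a joint): Black upright thumbwheel next to the key. Value in rad: 0 = wide lug at the pointers; negative = still to be advanced; grows as the wheel's top moves away from the robot. A spring detent lets it rest only at multiples of 0.785 (one click); pushed past half a click it snaps on by itself; about 3 N at a lug. Starts 2, 3 or 4 clicks before 0. Stops at -3.30 and +2.12.
- tally_wheel_axle (a point): Tally wheel's centre, 65 mm above the table, fixed to the counter; x level along the flick, away from the robot, y along the axle to the key, z up. Rim radius 33, width 14 mm. Eight lugs, 5 mm thick, 14 wide, reach radius 50, every 45 degrees. At rest lugs stand 22.5 and 67.5 degrees before and past straight up; a fingertip 39 mm above the axle clears the rim and pushes the lug before the top.
- tally_wheel_lug (a point): Middle of the wide lug's outer part, radius 45 mm; this lug is 40 mm wide over its outer 11 mm and turns with the wheel. Its goal is 22.5 degrees past straight up (away from the robot), in line with the pointers: steel blades 12 to 17 mm either side of the wheel's middle plane, reaching radius 30 mm, below the lugs' path.
- load_key (a joint): Round grey push key on a square grey pillar (56 x 50 mm) beside the tally wheel, pressed straight down; value in m, 0 = up, 0.006 = fully down (about 5 N), springs back.
- load_key_top (a point): Centre of the key's top face, key radius 14 mm; 78 mm from the tally wheel's middle plane on the counter's +y side.
- second_wheel_lug (a point): Middle of the wide lug (radius 45 mm) of the other, identical thumbwheel, 75 mm from the tally wheel on the side away from the key (counter's -y); must not be clicked round.
- counter: Tally counter: aluminium plate 130 x 220 x 10 mm fixed to the table, origin at the centre of its underside; x away from the robot, y to the key end; two wheels at y = 0 and -75 mm on level axles between steel straps, key at y = +78 mm. It may stand turned by up to 17 degrees.
- connector_1: Loose black connector housing 18 x 26 x 14 mm near the key end of the counter; bystander. Origin under its centre.
- connector_3: Loose grey connector housing 18 x 27 x 14 mm near the key end; bystander. Origin under its centre.
- connector_5: Loose white connector housing 16 x 22 x 12 mm near the other end; bystander. Origin under its centre.
- marker: Marker pen 128 mm long with blue cap, lying at the end away from the key; bystander. Origin under its centre.
- flush_cutter: Cutting pliers with blue handles, 56 x 125 x 12 mm, on the left of the table; bystander. Origin under its centre.
- tweezers: Steel tweezers with a blue end, 16 x 124 x 10 mm, on the left of the table; bystander. Origin under its centre.

How it is judged:
By the outcome, as a careful person would: the job done as asked, in the order asked, and still so for the second after the job is handed in, with the robot touching nothing.
It also fails if it takes over 48 s, if anything falls off the work surface, if the arm or the gripper's body presses on something with over 40 N, if the wrist force passes 120 N, or if a joint passes its speed limit or range.

ROBOT

A 6-joint arm with a two-finger parallel gripper is mounted at the origin on a cart in front of the work surface, level with it; the furniture and walls round the work are solid. World frame = base frame: x ahead of the robot, y to its left, z up, the work surface at z = 0. Lengths are in m, angles in rad, forces in N, time in s.
With the tool pointing down it reaches from about 0.25 to 0.725 m from the base axis. Payload 9.7 kg.
Tool frame: the origin (TCP) lies midway between the tips of the shut fingers; the grasp point (between the pads) lies 19 mm behind it; z points along the fingers, y is the line along which they close (so a half turn about z gives the same grasp; the last joint's range is limited). The gripper opens to 85 mm and grips with 20 to 120 N. Pads are 22 mm wide; open, the fingers measure 114 mm over their backs; the gripper's body (76 mm by 85 mm) begins 54 mm behind the grasp point. The pads swing forward as they close: fully open they stand 13 mm farther back than shut.
Start: joints at [-1.124, 0.087, 0.176, 1.66, 0, 1.571], TCP at [0.238, -0.496, 0.231] pointing down, gripper open.
Joint ranges: [-3.13, 3.13], [-0.85, 1.81], [-1.15, 1.24], [-2.2, 2.28], [-1.44, 1.52], [-3.14, 3.14]. Speed limits (rad/s): [2.22, 2.22, 2.57, 3.14, 3.14, 3.14].

INTERFACE

Orientations are given as a unit quaternion [w, x, y, z].
In Python, from rig import status, camera, calibration, r gives the robot as it stands. The module is installed in compiled form; this text tells all that it offers.
- The arm moves only by the tool apply_moves, never from a script. Its argument "series" is a list of rows, each a list of 7 numbers: the shift along the tool's x, y, z in units of 50 mm (1.0 is 50 mm), then the turn, a rotation vector about the tool's x, y, z in units of 5 degrees (1.0 is 5 degrees), then the opening, from 0 (shut) to 1 (fully open). In form: [[dx, dy, dz, rx, ry, rz, claw], ...]. A call has 1 to 10 rows; each row is the pose to reach, as a shift and turn from the pose commanded when the call began, along the tool's axes at that moment; what a row does not reach only later rows make up. A row lasts 1/10 s, in which the tool goes at most 50 mm and 8.59 degrees, less where a joint would pass 70% of its speed; a pose out of reach is approached as far as the arm can. A call with a gripper value outside its range is refused whole. The fingers move at their own pace and stop on an object; "newtons" is the grip in N (left out, the last holds). Time passes only in rows, so rows that repeat a pose let the fingers close. It gives the time, the measured TCP pose, the force, the opening and the grip force at its end, in the units of the state.
- status.observe(): the state, without advancing time (a new reading comes with each control period).
- camera(name): name is "scene" or "top" or "wrist"; returns (picture, depth): 420x560x3 uint8, red, green, blue; 420x560 float32, m along the optical axis (not along the pixel's ray), 0 where there is no reading.
- calibration(name): a dict with "fx", "fy", "cx", "cy" (pixels), "position" and "rotation" of the camera in the world. Camera axes: x right, y down, z forward; pixel columns grow to the right and rows downward; lengths in m; the calibration is good to about 2 mm. A picture is of the moment at which its call begins: read the wrist's pose just before it. calibration takes no time and is no camera call; for the wrist camera it gives the pose at the moment of the call.
- r.hand_in(): hands the job in; it is judged then, once.
The state is a dict: "clock": time; "q": joint angles; "dq": joint speeds; "effort": joint torques, N m; "eef_pos": TCP position; "orientation": TCP orientation; "wrist_force": force on the tool from outside, world axes, zero at the start; "ft_torque": the same for the moment, N m; "gripper_width": opening from 0.0 (shut) to 1.0 (fully open); "grip_force": force on a finger pad.
Only numpy, scipy, OpenCV 4.12 (cv2) and the standard library are available. Lean on these libraries where they do the work, as an engineer would, in place of code of your own. Each camera call takes 0.05 s, during which the arm holds its last target. There are 200 camera calls.

## Working session

There is one attempt and no reset: what is moved stays moved. The work goes in short steps, Python scripts to look and compute and a tool call to move; the robot and the scene stay as the last step left them, time stands still between calls to the robot, and variables do not carry over. Pictures are saved under pics/ and viewed, at most 10 in all, crops included, and the job is handed in when it is done.

Besides the shell and the picture viewer there is one more tool, called as a command line: name --pt "numbers of a row" for each row, then --argument value for the rest. apply_moves: Moves the arm, as the interface text tells. Its arguments: {"type":"object","properties":{"series":{"type":"array"},"newtons":{"type":"number"}},"required":["series"]}

```bash
mkdir -p pics; python3 - <<'E'
from rig import status,camera,calibration
import cv2,numpy as np
s=status.observe();print(s)
for n in("scene","top"):
    p,d=camera(n);c=calibration(n);print(n,c)
    cv2.imwrite(f"pics/{n}0.png",p[:,:,::-1]);np.savez(f"{n}0.npz",p=p,d=d,**c)
E
```

```text
{'clock': 0.0, 'q': array([-1.12397751e+00,  8.74789023e-02,  1.75141364e-01,  1.65981618e+00,
       -6.78588629e-06,  1.57081471e+00]), 'dq': array([-3.14972040e-03, -1.94288597e-06, -1.33298750e-04, -1.31099272e-03,
        1.31225430e-03, -3.47751314e-04]), 'effort': array([-1.45513523e-04, -5.20381308e+01,  4.64808047e+01,  1.61599758e-02,
       -2.91607898e-05,  1.10323919e-05]), 'eef_pos': array([ 0.2375522 , -0.49579569,  0.23057644]), 'orientation': array([-6.61077344e-04,  9.75149557e-01,  2.21546568e-01, -1.53683947e-04]), 'wrist_force': array([ 0.14388493, -0.37317047, -0.00524577]), 'ft_torque': array([ 0.01854425, -0.03022554, -0.03876   ]), 'grip_force': 0.0, 'gripper_width': 0.9969316480171414}
scene {'fx': 482.19758673481294, 'fy': 482.19758673481294, 'cx': 284.5702076239177, 'cy': 202.550103037089, 'position': array([-0.09050166,  0.80285129,  0.71833564]), 'rotation': array([ 0.1630772 , -0.31206254,  0.82118151, -0.44909212])}
top {'fx': 488.97473990936044, 'fy': 488.97473990936044, 'cx': 276.8998895579469, 'cy': 205.3079444702045, 'position': array([0.39011191, 0.05590543, 1.33096479]), 'rotation': array([ 0.04370438, -0.69603921,  0.71538359, -0.0429611 ])}
```

View pics/scene0.png

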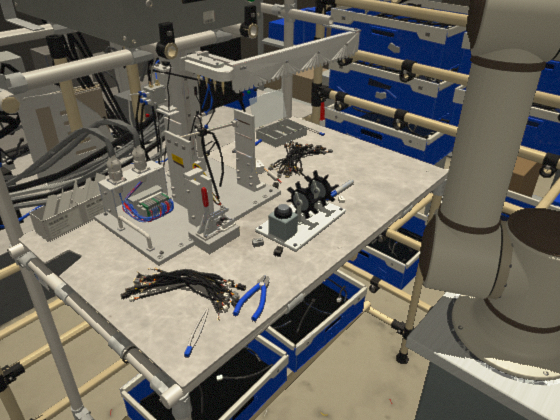

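View pics/top0.png

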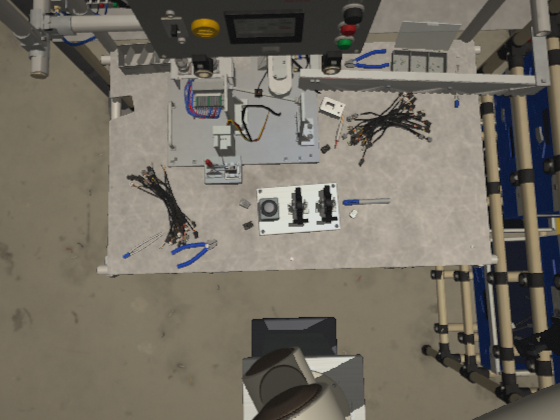

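The scene view shows the counter at about (300,215), with the key at (283,213) and the wheels at about (300,195) and (320,188). In the top view the key is at (268,208), the tally wheel at (298,206), the second wheel at (325,204) and the plate corners are about (258,188), (338,183), (341,230) and (260,234).

```bash
cat > h.py <<'E'
import numpy as np,cv2
from scipy.spatial.transform import Rotation as R
def rot(q): return R.from_quat(np.roll(q,-1)).as_matrix()
def proj(c,P):
    v=(np.atleast_2d(P)-c["position"])@rot(c["rotation"])
    return np.c_[c["fx"]*v[:,0]/v[:,2]+c["cx"],c["fy"]*v[:,1]/v[:,2]+c["cy"]]
def cloud(c,d):
    v,u=np.mgrid[:d.shape[0],:d.shape[1]]
    return np.stack([(u-c["cx"])/c["fx"]*d,(v-c["cy"])/c["fy"]*d,d],-1)@rot(c["rotation"]).T+c["position"]
E
python3 - <<'E'
from h import *
t=np.load("top0.npz");W=cloud(t,t["d"])
z=W[...,2];roi=np.zeros(z.shape,bool);roi[175:245,245:350]=1
p=t["p"].astype(int)
print(p[225,285],z[225,285],z[245,300],p[245,300],z[208,268],W[208,268])
m=roi&(z>0.006)&(p.min(-1)>185)
mm=roi&(z>.005)&(W[...,0]>.2)
for M in(m,mm):
    pts=W[M][:,:2].astype(np.float32); print(len(pts),cv2.minAreaRect(pts),np.median(W[M][:,2]))
k=roi&(z>.06);print("high",len(W[k]))
n,l=cv2.connectedComponents(k.astype(np.uint8))
for i in range(1,n):
    q=W[l==i];
    if len(q)>10:print(len(q),q.mean(0),q.min(0),q.max(0))
a=cv2.resize(t["p"][175:245,245:350],None,fx=7,fy=7,interpolation=cv2.INTER_CUBIC)
cv2.imwrite("pics/topc.png",a[...,::-1])
s=np.load("scene0.npz");a=cv2.resize(s["p"][160:260,250:370],None,fx=5,fy=5,interpolation=cv2.INTER_CUBIC)
cv2.imwrite("pics/scc.png",a[...,::-1])
E
```

```text
[216 219 210] 0.007870328288483774 0.0008900022678128838 [165 158 145] 0.08462271050699366 [0.53740923 0.07814071 0.08462271]
1719 ((0.5001757740974426, -0.004099555313587189), (0.21382763981819153, 0.21452732384204865), 2.876676321029663) 0.010694329744022957
4008 ((0.5123666524887085, 0.001638263463973999), (0.2831502854824066, 0.24745920300483704), 88.39171600341797) 0.012177057899815269
high 1074
333 [ 0.5399624  -0.07414371  0.09145943] [ 0.39011191 -0.09550619  0.06102405] [0.59351984 0.05590543 1.33096479]
329 [5.36714525e-01 7.26745182e-05 9.13046548e-02] [ 0.39011191 -0.0213504   0.06336507] [0.59033092 0.05590543 1.33096479]
392 [0.53647239 0.0769224  0.08610485] [0.39011191 0.05242142 0.0602568 ] [0.5666698  0.1021114  1.33096479]
```

View pics/scc.png

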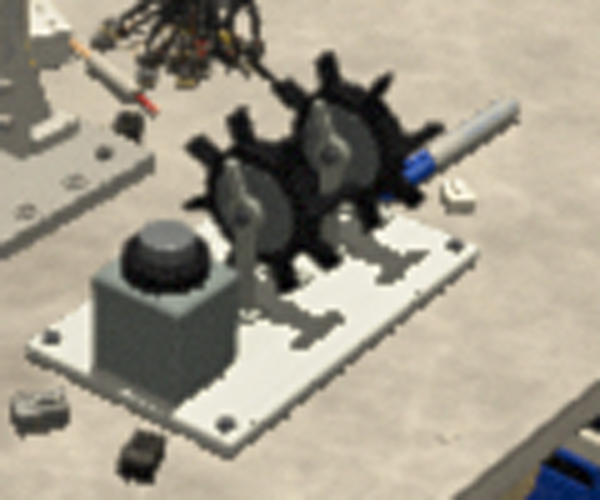

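View pics/topc.png

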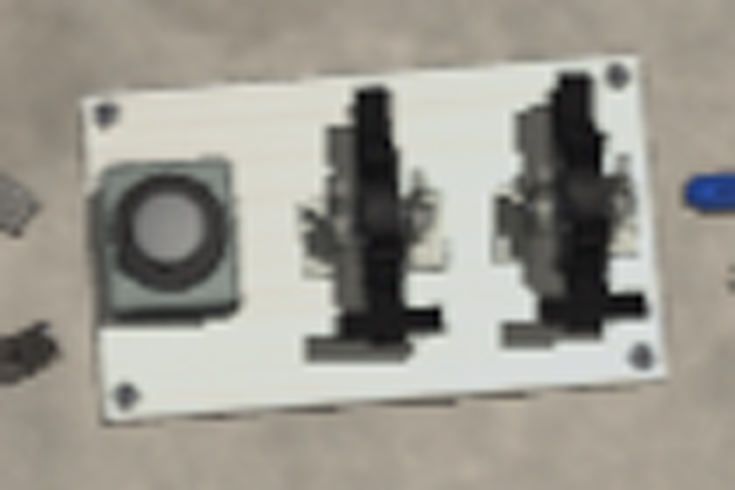

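The scene crop shows the key at left and both wheels. The top crop (7x, offset 245,175) shows the tally wheel's wide lug on the near side at crop (390,320), the key at (168,228) and the plate corners at (82,98), (636,57), (663,375) and (108,422).

```bash
python3 - <<'E'
from h import *
t=np.load("top0.npz");W=cloud(t,t["d"]);z=W[...,2]
def ray(u,v,h):
    r=rot(t["rotation"])@np.array([(u-t["cx"])/t["fx"],(v-t["cy"])/t["fy"],1]);return t["position"]+r*(h-t["position"][2])/r[2]
cs=np.array([[82,98],[636,57],[663,375],[108,422]])/7+[245-.43,175-.43]
C=np.array([ray(u,v,.01) for u,v in cs]);print(C)
c=C.mean(0);ey=(C[0]+C[3]-C[1]-C[2])[:2];ey/=np.linalg.norm(ey);ex=np.array([ey[1],-ey[0]])
print("centre",c,"ex",ex,"ey",ey,"yaw",np.degrees(np.arctan2(ex[1],ex[0])),[np.linalg.norm(C[i]-C[i-1]) for i in range(4)])
L=(W[...,:2]-c[:2])@np.c_[ex,ey]
roi=(t["d"]>0)&(abs(L[...,0])<.07)&(abs(L[...,1])<.115)
for y0 in(0,-.075):
  for s in(-1,1):
    m=roi&(abs(L[...,1]-y0-s*.0145)<.004)&(L[...,0]<-.02)&(z>.02)
    print(y0,s,np.round(np.c_[L[m],z[m]]*1000))
  m=roi&(abs(L[...,1]-y0)<.005)&(z>.02); a=np.c_[L[m],z[m]]; a=a[np.argsort(a[:,0])];print(np.round(a[::2]*1000)[:,[0,2]].tolist())
m=roi&(z>.078)&(L[...,1]>.05);print("key",L[m].mean(0),z[m].mean(),z[m].max(), W[m].mean(0))
E
```

```text
[[ 0.60057771  0.11015212  0.01      ]
 [ 0.61079897 -0.10673376  0.01      ]
 [ 0.48606402 -0.11194723  0.01      ]
 [ 0.47378129  0.10291308  0.01      ]]
centre [ 0.5428055  -0.00140395  0.01      ] ex [0.99864435 0.05205252] ey [-0.05205252  0.99864435] yaw 2.9837382247484334 [np.float64(0.12700290569388806), np.float64(0.21712658859893), np.float64(0.12484385940646807), np.float64(0.21521110021936057)]
0 -1 [[-36. -13.  78.]
 [-37. -15.  84.]
 [-37. -18.  78.]
 [-39. -12.  82.]
 [-40. -15.  85.]
 [-40. -17.  88.]
 [-42. -12.  82.]
 [-42. -15.  86.]
 [-43. -17.  85.]
 [-45. -12.  85.]
 [-45. -14.  86.]
 [-45. -17.  83.]]
0 1 [[-37.  18.  87.]
 [-37.  16.  85.]
 [-38.  13.  86.]
 [-38.  11.  85.]
 [-40.  16.  85.]
 [-40.  14.  88.]
 [-40.  11.  86.]
 [-43.  16.  86.]
 [-43.  14.  86.]
 [-43.  11.  81.]
 [-45.  16.  80.]
 [-46.  14.  89.]
 [-46.  11.  86.]]
[[-46.0, 52.0], [-46.0, 83.0], [-46.0, 45.0], [-44.0, 86.0], [-44.0, 87.0], [-44.0, 86.0], [-41.0, 86.0], [-41.0, 81.0], [-39.0, 82.0], [-38.0, 81.0], [-36.0, 84.0], [-36.0, 81.0], [-33.0, 80.0], [-31.0, 86.0], [-31.0, 82.0], [-
[... 1729 characters left out ...]
5.0], [-11.0, 101.0], [-9.0, 95.0], [-9.0, 91.0], [-7.0, 98.0], [-7.0, 96.0], [-4.0, 95.0], [-4.0, 96.0], [-3.0, 99.0], [-2.0, 96.0], [0.0, 98.0], [1.0, 94.0], [2.0, 100.0], [3.0, 97.0], [5.0, 102.0], [6.0, 97.0], [8.0, 101.0], [8.0, 96.0], [10.0, 101.0], [12.0, 103.0], [13.0, 99.0], [14.0, 108.0], [15.0, 105.0], [15.0, 117.0], [16.0, 113.0], [18.0, 115.0], [19.0, 111.0], [24.0, 89.0], [25.0, 88.0], [28.0, 81.0], [31.0, 82.0], [32.0, 81.0], [33.0, 82.0], [34.0, 82.0], [36.0, 87.0], [36.0, 83.0], [38.0, 87.0], [38.0, 83.0], [41.0, 86.0], [41.0, 84.0], [43.0, 89.0], [44.0, 85.0], [46.0, 86.0]]
key [0.0004304  0.07962556] 0.0840147001377515 0.09131268190875308 [0.5390906  0.07813607 0.0840147 ]
```

Wide lug at local (-41, z 86) mm, so it stands at -67.5°: two clicks are needed. I'll compute the approach.

```bash
cat >> h.py <<'E'
C=np.array([.5428,-.0014]);YAW=np.radians(2.98)
def target(x,y,z,P=None,Q=None):
    "row (units) from current pose to counter-frame x,y (m), world z, tool down with tool x along counter x"
    from rig import status
    s=status.observe();A=rot(s["orientation"])
    c,n=np.cos(YAW),np.sin(YAW)
    w=np.r_[C+np.array([c*x-n*y,n*x+c*y]),z]
    G=np.array([[c,n,0],[n,-c,0],[0,0,-1]])
    return np.round(np.r_[A.T@(w-s["eef_pos"])/.05,R.from_matrix(A.T@G).as_rotvec(degrees=True)/5],2)
E
python3 -c "
from h import *
print(target(-.09,0,.23),target(-.036,0,.2))"
```

```text
[ 8.12 -6.97  0.02 -0.01  0.    4.52] [ 9.11 -6.56  0.62 -0.01  0.    4.52]
```

apply_moves --pt "9.11 -6.56 0.3 0 0 4.52 0" --pt "9.11 -6.56 0.3 0 0 4.52 0" --pt "9.11 -6.56 0.3 0 0 4.52 0" --pt "9.11 -6.56 0.3 0 0 4.52 0" --pt "9.11 -6.56 0.3 0 0 4.52 0" --pt "9.11 -6.56 0.3 0 0 4.52 0" --pt "9.11 -6.56 0.3 0 0 4.52 0" --pt "9.11 -6.56 0.3 0 0 4.52 0" --pt "9.11 -6.56 0.3 0 0 4.52 0" --pt "9.11 -6.56 0.3 0 0 4.52 0"

```text
clock: 1.1
eef_pos: [0.4754, -0.0596, 0.2179]
orientation: [0.0, 1.0, 0.026, 0.0]
wrist_force: [1.3, -1.2, 0.0]
gripper_width: 0.003
grip_force: 0.0
```

apply_moves --pt "0 0 0 0 0 0 0" --pt "0 0 0 0 0 0 0" --pt "0 0 0 0 0 0 0"

```text
clock: 1.4
eef_pos: [0.4746, -0.0622, 0.2179]
orientation: [0.0, 1.0, 0.026, -0.0]
wrist_force: [0.7, -0.8, 0.2]
gripper_width: 0.003
grip_force: 0.0
```

```bash
python3 -c "
from h import *
print(target(-.036,0,.14))"
```

```text
[ 0.71 -1.14  1.56  0.    0.01 -0.  ]
```

apply_moves --pt "0.71 -1.14 0.4 0 0 0 0" --pt "0.71 -1.14 0.8 0 0 0 0" --pt "0.71 -1.14 1.2 0 0 0 0" --pt "0.71 -1.14 1.56 0 0 0 0" --pt "0.71 -1.14 1.56 0 0 0 0" --pt "0.71 -1.14 1.56 0 0 0 0"

```text
clock: 2.0
eef_pos: [0.5071, -0.0041, 0.1407]
orientation: [0.0, 1.0, 0.025, 0.0]
wrist_force: [-0.8, -0.1, 1.4]
gripper_width: -0.003
grip_force: 0.0
```

```bash
python3 - <<'E'
from h import *
from rig import camera,calibration
c=calibration("wrist");p,d=camera("wrist");np.savez("w1.npz",p=p,d=d,**c)
cv2.imwrite("pics/w1.png",p[...,::-1]);print(c["position"],target(-.036,0,.106))
# model points
def L(x,y,z): 
    a,n=np.cos(YAW),np.sin(YAW);return [C[0]+a*x-n*y,C[1]+n*x+a*y,z]
for k in [(0,0,.115),(.019,0,.111),(-.042,0,.082),(0,.078,.085),(.065,.11,.01),(.065,-.11,.01)]: print(k,proj(c,L(*k)))
E
```

```text
[0.58627272 0.00068395 0.28357934] [-0.01 -0.01  0.71  0.   -0.01 -0.02]
(0, 0, 0.115) [[284.48248675 199.44847853]]
(0.019, 0, 0.111) [[284.42528329 162.71880726]]
(-0.042, 0, 0.082) [[284.62041094 247.77268451]]
(0, 0.078, 0.085) [[159.35247365 187.56915558]]
(0.065, 0.11, 0.01) [[143.59785537  85.25848744]]
(0.065, -0.11, 0.01) [[425.17251596  84.92093296]]
```

View pics/w1.png

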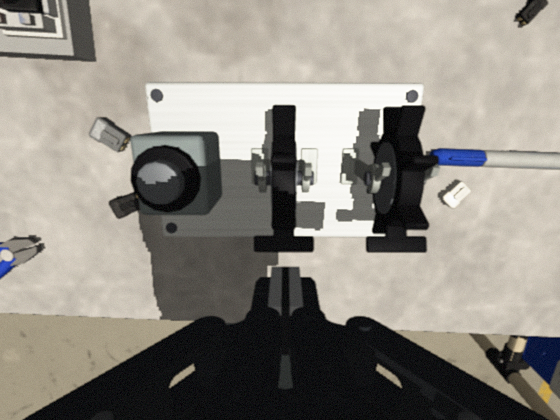

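The wrist view agrees with the model: tally wheel at column 284, wide lug at (284,244), fingertip at (287,268), key at (163,180). Next is the descent and the first click.

apply_moves --pt "0 0 0.35 0 0 0 0" --pt "0 0 0.7 0 0 0 0" --pt "0 0 0.7 0 0 0 0" --pt "0.12 0 0.7 0 0 0 0" --pt "0.24 0 0.7 0 0 0 0" --pt "0.36 0 0.7 0 0 0 0" --pt "0.46 0 0.7 0 0 0 0" --pt "0.56 0 0.7 0 0 0 0" --pt "0.66 0 0.7 0 0 0 0" --pt "0.74 0 0.7 0 0 0 0"

```text
clock: 3.05
eef_pos: [0.5449, -0.0009, 0.105]
orientation: [-0.0, 1.0, 0.026, 0.0]
wrist_force: [-0.6, -0.2, -0.2]
gripper_width: -0.001
grip_force: 0.0
```

apply_moves --pt "0 0 0 0 0 0 0" --pt "0 0 0 0 0 0 0"

```text
clock: 3.25
eef_pos: [0.5443, -0.001, 0.1049]
orientation: [-0.0, 1.0, 0.026, -0.0]
wrist_force: [0.7, 1.0, 0.2]
gripper_width: 0.0
grip_force: 0.0
```

```bash
python3 - <<'E'
from h import *
from rig import camera,calibration
c=calibration("wrist");p,d=camera("wrist")
a=p[60:290,110:450];cv2.imwrite("pics/w2.png",cv2.resize(a,None,fx=2,fy=2)[...,::-1]);print(target(0,0,.106))
E
```

```text
[-0.03  0.01 -0.02 -0.    0.    0.  ]
```

View pics/w2.png

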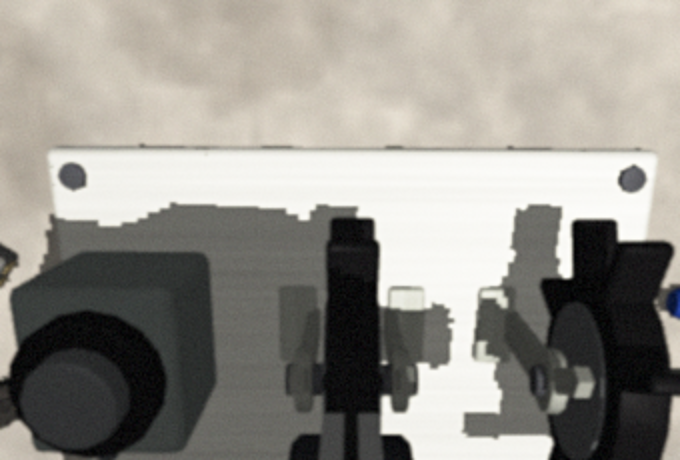

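The wide lug now shows just behind the finger, crop (295–410, 440), so it moved one click. Lift, go back and repeat.

apply_moves --pt "-0.02 0 -0.3 0 0 0 0" --pt "-0.02 0 -0.6 0 0 0 0" --pt "-0.02 0 -0.6 0 0 0 0" --pt "-0.4 0 -0.6 0 0 0 0" --pt "-0.76 0 -0.6 0 0 0 0" --pt "-0.76 0 -0.6 0 0 0 0" --pt "-0.76 0 -0.3 0 0 0 0" --pt "-0.76 0 -0.02 0 0 0 0" --pt "-0.76 0 -0.02 0 0 0 0"

```text
clock: 4.2
eef_pos: [0.5054, -0.0029, 0.1029]
orientation: [-0.0, 1.0, 0.026, -0.002]
wrist_force: [-0.4, 0.3, 0.1]
gripper_width: 0.0
grip_force: 0.0
```

apply_moves --pt "0.12 0 0 0 0 0 0" --pt "0.24 0 0 0 0 0 0" --pt "0.36 0 0 0 0 0 0" --pt "0.46 0 0 0 0 0 0" --pt "0.56 0 0 0 0 0 0" --pt "0.66 0 0 0 0 0 0" --pt "0.74 0 0 0 0 0 0" --pt "0.74 0 0 0 0 0 0" --pt "0.74 0 -0.4 0 0 0 0" --pt "0.74 0 -1 0 0 0 0"

```text
clock: 5.2
eef_pos: [0.5423, -0.001, 0.1549]
orientation: [-0.0, 1.0, 0.026, -0.002]
wrist_force: [0.8, -0.1, -0.0]
gripper_width: -0.002
grip_force: 0.0
```

```bash
python3 - <<'E'
from h import *
from rig import camera,calibration
t={k:v for k,v in calibration("scene").items()};p,d=camera("scene")
a=p[160:260,250:370];cv2.imwrite("pics/s3.png",cv2.resize(a,None,fx=3,fy=3)[...,::-1])
c=calibration("wrist");p,d=camera("wrist");W=cloud(c,d);cv2.imwrite("pics/w3.png",p[...,::-1])
L=(W[...,:2]-C)@np.array([[np.cos(YAW),-np.sin(YAW)],[np.sin(YAW),np.cos(YAW)]])
z=W[...,2];m=(d>0)&(abs(L[...,1]-.078)<.03)&(abs(L[...,0])<.03)
k=m&(z>np.percentile(z[m],97)-.004);print("key",L[k].mean(0),L[k].min(0),L[k].max(0),np.percentile(z[m],[50,90,97,99]))
for y0 in(0,-.075):
  for s in(-1,1):
    q=(d>0)&(abs(L[...,1]-y0-s*.0145)<.004)&(z>.078)&(abs(L[...,0])<.06);print(y0,s,q.sum(),L[q].mean(0),z[q].mean())
print(target(0,.078,.13))
E
```

```text
key [0.01320341 0.05402243] [0.0115057  0.04802143] [0.01570408 0.06185279] [0.0761935  0.24355917 0.24622448 0.24742339]
0 -1 2664 [ 0.01611741 -0.01348266] 0.224839278011607
0 1 3329 [0.01628549 0.01403568] 0.2255753675457262
-0.075 -1 228 [-0.02250484 -0.08929194] 0.08629961002765646
-0.075 1 405 [-0.00614933 -0.05931261] 0.136702907286704
[-0.04 -1.55  0.6   0.   -0.06  0.  ]
```

View pics/w3.png

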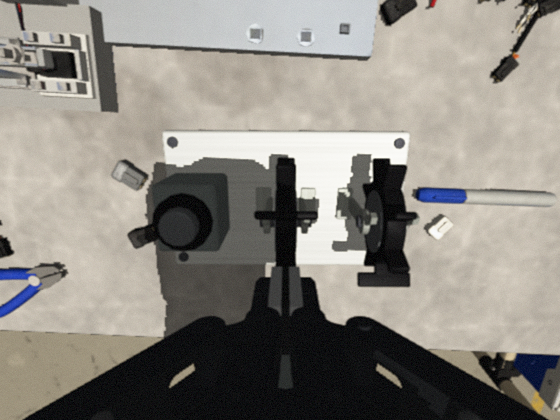

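The wide lug now shows at (286,215), and the second wheel's lug is still at the near side (384,279). I'll check the lug's angle numerically.

```bash
python3 - <<'E'
from h import *
from rig import camera,calibration
c=calibration("wrist");p,d=camera("wrist");W=cloud(c,d);M=np.array([[np.cos(YAW),-np.sin(YAW)],[np.sin(YAW),np.cos(YAW)]])
L=(W[...,:2]-C)@M;z=W[...,2]
for y0 in (0,-.075):
    q=(d>0)&(abs(abs(L[...,1]-y0)-.0145)<.004)&(z>.075)&(z<.13)&(abs(L[...,0])<.06);print(q.sum(),L[q].mean(0),z[q].mean())
m=(d>0)&(abs(L[...,1]-.078)<.03)&(abs(L[...,0])<.03)&(z<.12)
print(np.percentile(z[m],[50,90,97,99]))
zt=np.percentile(z[m],97);k=m&(z>zt-.003);print(k.sum(),(L[k].min(0)+L[k].max(0))/2,L[k].min(0),L[k].max(0),z[k].mean())
E
```

```text
324 [ 0.01662757 -0.0005196 ] 0.10354873352588238
536 [-0.017765   -0.07226813] 0.08568689597756679
[0.06849955 0.08609959 0.08679505 0.08718039]
1070 [0.00293308 0.07776904] [-0.0104049   0.06404183] [0.01627105 0.09149626] 0.08605547087208086
```

The lug is at (16.6, z 104) mm, i.e. +22.5°, the goal. Key top is at z ≈ 0.086.

apply_moves --pt "0 -0.8 0.2 0 0 0 0" --pt "0 -1.55 0.4 0 0 0 0" --pt "0 -1.55 0.7 0 0 0 0" --pt "0 -1.55 1.0 0 0 0 0" --pt "0 -1.55 1.2 0 0 0 0" --pt "0 -1.55 1.3 0 0 0 0" --pt "0 -1.55 1.3 0 0 0 0"

```text
clock: 6.05
eef_pos: [0.5409, 0.0521, 0.0902]
orientation: [-0.009, 0.999, 0.044, -0.001]
wrist_force: [0.1, -0.4, 0.5]
gripper_width: 0.001
grip_force: 0.0
```

apply_moves --pt "0 0 0.05 0 0 0 0" --pt "0 0 0.08 0 0 0 0" --pt "0 0 0.1 0 0 0 0" --pt "0 0 0.12 0 0 0 0" --pt "0 0 0.14 0 0 0 0" --pt "0 0 0.14 0 0 0 0"

```text
clock: 6.65
eef_pos: [0.5413, 0.0528, 0.084]
orientation: [-0.009, 0.999, 0.044, -0.001]
wrist_force: [-0.3, 0.3, 0.2]
gripper_width: 0.0
grip_force: 0.0
```

The TCP stopped about 25 mm short in y and tilted, with no contact force. I'll check the joints before pressing.

```bash
python3 - <<'E'
from h import *
from rig import status
s=status.observe();print(np.round(s["q"],3),s["wrist_force"],R.from_quat(np.roll(s["orientation"],-1)).as_matrix().round(3))
print(target(0,.078,.13),target(0,.078,.084))
E
```

```text
[ 0.088  0.067 -0.129  1.375  0.018  3.141] [-0.28093767  0.26864551  0.20869326] [[ 0.996  0.089 -0.002]
 [ 0.089 -0.996  0.018]
 [-0.    -0.018 -1.   ]]
[-0.01 -0.49 -0.91 -0.2   0.01  0.42] [-0.01 -0.48  0.01 -0.2   0.01  0.42]
```

Joint 6 is at its limit. Lift, turn the tool −20° about its z (yaw doesn't matter for the key), and go over the key.

apply_moves --pt "0 0 -0.5 0 0 0 0" --pt "0 0 -0.9 0 0 -1 0" --pt "0 -0.1 -0.9 -0.1 0 -2.4 0" --pt "0 -0.3 -0.9 -0.2 0 -4 0" --pt "0 -0.48 -0.9 -0.2 0 -4 0" --pt "0 -0.48 -0.9 -0.2 0 -4 0" --pt "0 -0.48 -0.9 -0.2 0 -4 0"

```text
clock: 7.35
eef_pos: [0.5392, 0.076, 0.1294]
orientation: [-0.0, 0.976, 0.216, 0.001]
wrist_force: [-0.2, 0.9, -0.6]
gripper_width: 0.001
grip_force: 0.0
```

```bash
python3 - <<'E'
from h import *
from rig import status
s=status.observe();print(np.round(s["q"],3),s["wrist_force"],rot(s["orientation"]).round(3))
print(target(0.001,.078,.09))
E
```

```text
[ 1.400e-01  5.700e-02 -5.300e-02  1.459e+00  1.000e-03  2.846e+00] [-0.15593225  0.87206689 -0.63935738] [[ 0.907  0.422  0.002]
 [ 0.422 -0.907  0.001]
 [ 0.003  0.    -1.   ]]
[ 0.01 -0.    0.79 -0.   -0.03  4.39]
```

Over the key. Now descend and press to about z 0.079.

apply_moves --pt "0 0 0.4 0 0 0 0" --pt "0 0 0.75 0 0 0 0" --pt "0 0 0.85 0 0 0 0" --pt "0 0 0.9 0 0 0 0" --pt "0 0 0.94 0 0 0 0" --pt "0 0 0.97 0 0 0 0" --pt "0 0 0.97 0 0 0 0"

```text
clock: 8.05
eef_pos: [0.5397, 0.0758, 0.0816]
orientation: [0.0, 0.976, 0.217, 0.002]
wrist_force: [-1.9, -1.6, 3.2]
gripper_width: 0.0
grip_force: 1.9
```

apply_moves --pt "0 0 0.02 0 0 0 0" --pt "0 0 0.04 0 0 0 0" --pt "0 0 0.06 0 0 0 0" --pt "0 0 0.06 0 0 0 0"

```text
clock: 8.45
eef_pos: [0.5398, 0.0759, 0.0799]
orientation: [0.0, 0.976, 0.217, 0.002]
wrist_force: [-5.6, -3.4, 15.5]
gripper_width: -0.001
grip_force: 7.9
```

Bottomed: 15 N at z 0.080, which is 6 mm below the key's rest height. A touch more, then release.

apply_moves --pt "0 0 0.03 0 0 0 0" --pt "0 0 0.03 0 0 0 0"

```text
clock: 8.65
eef_pos: [0.5398, 0.0759, 0.0797]
orientation: [0.0, 0.976, 0.217, 0.003]
wrist_force: [-10.6, -3.5, 25.7]
gripper_width: -0.0
grip_force: 12.8
```

apply_moves --pt "0 0 -0.1 0 0 0 0" --pt "0 0 -0.3 0 0 0 0" --pt "0 0 -0.8 0 0 0 0" --pt "0 0 -1.4 0 0 0 0" --pt "0 0 -2.0 0 0 0 0" --pt "0 0 -2.0 0 0 0 0" --pt "0 0 -2.0 0 0 0 0"

```text
clock: 9.35
eef_pos: [0.5396, 0.0761, 0.1769]
orientation: [-0.0, 0.976, 0.217, 0.002]
wrist_force: [-0.6, -0.1, -0.2]
gripper_width: -0.001
grip_force: 0.0
```

```bash
python3 - <<'E'
from h import *
from rig import camera,calibration
c=calibration("wrist");p,d=camera("wrist");W=cloud(c,d);M=np.array([[np.cos(YAW),-np.sin(YAW)],[np.sin(YAW),np.cos(YAW)]])
L=(W[...,:2]-C)@M;z=W[...,2]
for y0 in (0,-.075):
    q=(d>0)&(abs(abs(L[...,1]-y0)-.0145)<.004)&(z>.075)&(z<.13)&(abs(L[...,0])<.06);print(q.sum(),L[q].mean(0),z[q].mean())
m=(d>0)&(abs(L[...,1]-.078)<.03)&(abs(L[...,0])<.03)&(z<.12)
print("key z",np.percentile(z[m],[90,97,99]))
cv2.imwrite("pics/w4.png",p[...,::-1])
E
```

```text
360 [0.01499935 0.00456526] 0.09854924488203759
461 [-0.01425344 -0.06886076] 0.08550180110344928
key z [0.0863293  0.08701921 0.08740367]
```

View pics/w4.png

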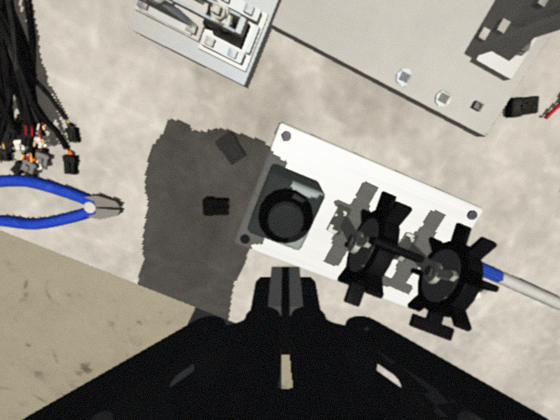

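The key is back up. The tally wide lug lies across the top at (397,248), the second wheel's lug is still on the near side (432,325), and the loose parts haven't moved. Handing in.

```bash
python3 -c "
from rig import r
print(r.hand_in())"
```

```text
the job is handed in; nothing more can be done
None
```

I flicked the tally wheel two clicks so its wide lug lines up with the pointers, then pressed the key fully down and let it come back up. The other wheel and the loose parts I could see stayed put, and the job is handed in after about 9.4 s; no verdict was returned.

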